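# Wipe porcelain chips off a reader's loading deck

### The arm

A 7-joint arm with a two-finger parallel gripper is mounted at the origin on the work surface. World frame = base frame: x ahead of the robot, y to its left, z up, the work surface at z = 0. Lengths are in mm, angles in rad, forces in N, time in s.
With the tool pointing down it reaches from about 350 to 900 mm from the base axis. Payload 7.2 kg.
Tool frame: the origin (TCP) lies at the very end of the fingers, on their centre line; the grasp point (between the pads) lies 19 mm behind it (env.pinch_z is the z of the grasp point in the tool frame, in mm); z points along the fingers, y is the direction in which the jaws open and shut (so a half turn about z gives the same grasp; the last joint's range is limited). The gripper opens to 85 mm and grips with 20 to 120 N. Pads are 22 mm wide; open, the fingers measure 114 mm over their backs; the gripper's body (76 mm by 85 mm) begins 54 mm behind the grasp point. The pads swing forward as they close: fully open they stand 13 mm farther back than shut.
Start: joints at [1.279, 0.411, -0.013, 1.596, 0.006, 1.134, -0.082], TCP at [138.698, -609.419, 231.297] pointing down, gripper open.
Joint ranges: [-2.95, 2.95], [-0.29, 1.99], [-1.47, 1.44], [0.14, 2.54], [-1.03, 4.17], [0.13, 1.85], [-2.86, 2.86]. Speed limits (rad/s): [2.39, 2.39, 3.01, 3.01, 3.14, 3.14, 3.14].

### API

Orientations are given as a rotation vector (axis times angle).
In Python, from cell import env gives the robot as it stands.
- The arm moves only by the tool drive_tool, never from a script. Its argument "increments" is a list of rows, each a list of 4 numbers: the shift along the tool's x, y, z in m, then the turn about the tool's z in degrees. A call has 1 to 12 rows; each row is the pose to reach, as a shift and turn from the pose commanded when the call began, along the tool's axes at that moment; what a row does not reach only later rows make up. A row lasts 1/8 s, in which the tool goes at most 62.5 mm and 10.7 degrees, less where a joint would pass 70% of its speed; a pose out of reach is approached as far as the arm can. A call with a gripper value outside its range is refused whole. "fingers" is the gripper command: -1 is fully open, 1 is shut, values between are in proportion, set as the call begins (left out, the last holds). The fingers move at their own pace and stop on an object; the grip force is fixed at half the most. Time passes only in rows, so rows that repeat a pose let the fingers close. It gives the time, the measured TCP pose, the force and the opening at its end, in the units of the state.
- env.sense(): the state, without advancing time (a new reading comes with each control period).
- env.camera(name): name is "scene" or "side" or "wrist"; returns (picture, depth): 384x512x3 uint8, red, green, blue; 384x512 float32, mm along the optical axis (not along the pixel's ray), 0 where there is no reading.
- env.camera_model(name): a dict with "intrinsics" (3x3 intrinsics, pixels), "origin" and "orientation" of the camera in the world. Camera axes: x right, y down, z forward; pixel columns grow to the right and rows downward; lengths in mm; the calibration is good to about 2 mm. A picture is of the moment at which its call begins: read the wrist's pose just before it. camera_model takes no time and is no camera call; for the wrist camera it gives the pose at the moment of the call.
- env.hand_in(): hands the job in, once; it reports no verdict.
The state is a dict: "time_s": time; "q": joint angles; "dq": joint speeds; "joint_efforts": joint torques, N m; "position": TCP position; "eef_rot": TCP orientation; "ft_force": force on the tool from outside, world axes, zero at the start; "torque": the same for the moment, N m; "gripper_width": opening from 0.0 (shut) to 1.0 (fully open).
Only numpy, scipy, OpenCV 4.12 (cv2) and the standard library are available. Lean on these libraries where they do the work, as an engineer would, in place of code of your own. Each camera call takes 0.05 s, during which the arm holds its last target. There are 200 camera calls.

### The job

A spot plate has broken on the reader's loading deck, partly under its bridge. Take the scraper by its leaning handle, reach under the bridge behind the chips and wipe all five towards you off the front edge of the deck into the catch tray, moving them with the scraper and not with the gripper. Then set the scraper down standing on its block on the bench, clear of the station, and leave the other things where they are.

Things in the scene. Friction and masses are not known exactly. Their poses are not given: they have to be found in the camera images.
- station: fixed loading station on the bench, 255 deep, 225 wide, 295 high: a raised deck, a catch tray in front of it and a bridge over it. Origin on the bench under the deck's centre; +x is its back (roughly away from the robot), -x its front, y across, z up
- deck (a point): centre of the top face of the deck, a dark steel plate 150 (x) by 170 (y), 50 above the bench, open at front and back; along both sides a lip 12 high and 8 wide with inner faces at y = +-77. Axes as the station's
- tray (a point): centre of the inner floor of the grey open catch tray against the deck's front edge; inside it is 100 (x) by 160 (y), its floor 12 above the bench (38 below the deck) and its front and side walls 42 above the bench. Axes as the station's
- beam (a point): middle of the lower front edge of the bridge: a white beam 45 deep, 222 long, 45 high, its front face straight above the deck's centre, its underside 250 above the bench (200 above the deck), on two white posts 45 by 26 with inner faces at y = +-85. Axes as the station's
- scraper: loose scraper, 0.3 kg: aluminium block 30 (x) by 130 (y) by 20 (z) standing on its flat underside, with a grey flat bar handle 24 wide (y), 12 thick, rising from the middle of its top and leaning 30 degrees towards its -x, its free end 47 behind and 100 above the origin. Origin: centre of the underside. It starts on the bench left or right of the station, handle leaning roughly towards the robot
- scraper_grip (a point): grip point in the middle of the handle, 75 up along it: 37 behind (-x) and 83 above the scraper's origin; axes as the scraper's. Pinch the 24 width (along y) with the fingers pointing along the leaning handle
- tipbox: loose bystander: blue pipette-tip box with a clear cover, 85 by 120 by 64 high, on the other side of the station; origin under its centre
- jar: loose bystander: amber jar, 52 across, 70 high; origin under its centre
- beaker: loose bystander: glass cup, 68 across, 85 high; origin under its centre
- cartridge: loose bystander: clear reagent strip lying on the bench beside the tray, nearer the robot, 22 by 105 by 18 high; origin under its centre
- chip1: one of five loose white porcelain chips lying on the deck, about 20 by 15, 8 thick; origin at the middle of its underside as it lies at the start
- chip2: one of five loose white porcelain chips lying on the deck, about 20 by 15, 8 thick; origin at the middle of its underside as it lies at the start
- chip3: one of five loose white porcelain chips lying on the deck, about 20 by 15, 8 thick; origin at the middle of its underside as it lies at the start
- chip4: one of five loose white porcelain chips lying on the deck, about 20 by 15, 8 thick; origin at the middle of its underside as it lies at the start
- chip5: one of five loose white porcelain chips lying on the deck, about 20 by 15, 8 thick; origin at the middle of its underside as it lies at the start
Things that resemble listed ones, but are neither listed nor needed, are in the scene too. Leave any orange look-alike of the scraper alone.

How it is judged:
By the outcome, as a careful person would: the job done as asked, in the order asked, and still so for the second after the job is handed in, with the robot touching nothing.
It also fails if it takes over 61 s, if anything falls off the work surface, if the arm or the gripper's body presses on something with over 40 N, if the wrist force passes 120 N, or if a joint passes its speed limit or range.

## Working session

There is one attempt and no reset: what is moved stays moved. The work goes in short steps, Python scripts to look and compute and a tool call to move; the robot and the scene stay as the last step left them, time stands still between calls to the robot, and variables do not carry over. Pictures are saved under pics/ and viewed, about 8 in all and at most 12, crops included, and the job is handed in when it is done.

Besides the shell and the picture viewer there is one more tool, called after ">>>" as name(argument=value, ...) on one line, values as JSON. drive_tool: Moves the arm, as the interface text tells. Its arguments: {"type":"object","properties":{"increments":{"type":"array"},"fingers":{"type":"number"}},"required":["increments"]}

```bash
ls; mkdir -p pics; cat > h.py <<'E'
import numpy as np, cv2
from cell import env
from scipy.spatial.transform import Rotation as R
def rot(o):
    o=np.array(o,float)
    return o if o.shape==(3,3) else (R.from_rotvec(o).as_matrix() if o.size==3 else R.from_quat(o).as_matrix())
def snap(n,f):
    m=env.camera_model(n); p,d=env.camera(n)
    cv2.imwrite(f'pics/{f}.png',p[:,:,::-1]); np.savez(f'pics/{f}.npz',p=p,d=d,K=m['intrinsics'],o=m['origin'],R=rot(m['orientation']))
def pts(f):
    z=np.load(f'pics/{f}.npz'); d=z['d']; v,u=np.mgrid[:d.shape[0],:d.shape[1]]
    K=z['K']; c=np.stack([(u-K[0,2])/K[0,0]*d,(v-K[1,2])/K[1,1]*d,d],-1)
    return z['p'],np.where(d[...,None]>0,c@z['R'].T+z['o'],np.nan)
def pix(f,P):
    z=np.load(f'pics/{f}.npz'); c=(np.atleast_2d(P)-z['o'])@z['R']; q=c@z['K'].T; return q[:,:2]/q[:,2:]
E
python3 - <<'E'
from h import *
print(env.sense(), env.pinch_z)
for n in ['scene','side','wrist']:
    snap(n,n+'0'); print(n,env.camera_model(n))
a,b=[cv2.imread(f'pics/{n}0.png') for n in('scene','side')]
cv2.imwrite('pics/both.png',cv2.resize(np.vstack([a,b]),None,fx=.78,fy=.78))
E
```

```text
pics
{'time_s': 0.0, 'q': array([ 1.27876701,  0.41189623, -0.01274764,  1.59703514,  0.00558986,
        1.13427623, -0.08217105]), 'dq': array([ 9.88991135e-04,  7.14796048e-06, -1.07989055e-03, -7.79913036e-04,
        1.00384485e-03,  7.54410826e-04, -5.25657648e-04]), 'joint_efforts': array([-2.71030121e-04, -6.00626421e+01,  6.81977011e-01, -2.99400866e+01,
        1.38286839e-02,  1.05510987e-02, -1.17348520e-05]), 'position': array([ 138.60475804, -608.94086696,  230.45879294]), 'eef_rot': array([-3.12037711e+00, -3.50810644e-01,  4.14435213e-04]), 'ft_force': array([0.30974309, 0.74846847, 0.66841518]), 'torque': array([-0.03502183, -0.00060469, -0.0106    ]), 'gripper_width': 0.9975804405944035} -18.700000000000003
scene {'intrinsics': array([[360.25294023,   0.        , 254.54474492],
       [  0.        , 360.25294023, 197.24915186],
       [  0.        ,   0.        ,   1.        ]]), 'origin': array([1261.7281147 , -700.80221472,  802.52101429]), 'orientation': array([-1.99554615, -0.93528487,  0.50094679])}
side {'intrinsics': array([[363.50011028,   0.        , 257.63747748],
       [  0.        , 363.50011028, 188.82394845],
       [  0.        ,   0.        ,   1.        ]]), 'origin': array([ 87.15057352, 604.65185524, 730.14112983]), 'orientation': array([-0.69366311,  2.45807897, -1.3080925 ])}
wrist {'intrinsics': array([[309.35520804,   0.        , 253.80392118],
       [  0.        , 309.35520804, 187.83831077],
       [  0.        ,   0.        ,   1.        ]]), 'origin': array([ 212.57361697, -592.6672043 ,  373.41049688]), 'orientation': array([ 2.26328741, -1.80700472, -0.27373997])}
```

View pics/both.png

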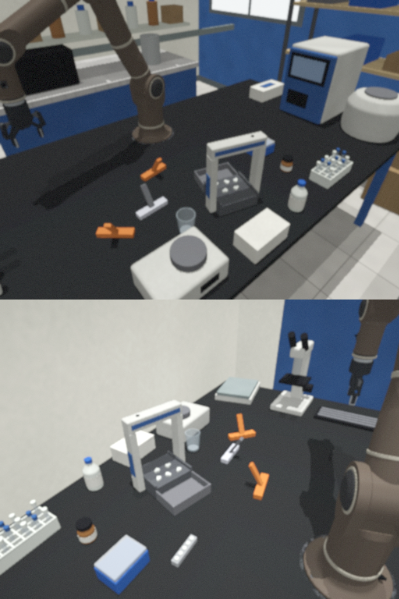

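The scene view (top, 0.78 scale) shows the silver scraper with its grey handle at about (150,203). The orange look-alikes are at (153,168) and (115,232), and the station is at (232,180). In the side view the scraper is at (232,450), the orange ones at (241,430) and (260,482), the tip box at (122,563), the cartridge at (183,550), the jar at (87,530) and the beaker at (193,438). I choose the silver one and will check it in a close crop and a top-down map.

```bash
python3 - <<'E'
from h import *
# top-down map x up, y left; 1px=1.25mm
img=np.zeros((600,800,3),np.uint8); zb=np.full((600,800),-1e9)
x0,x1,y0,y1=300,1050,-600,400
A=[]
for n in('scene0','side0'):
    p,P=pts(n); m=np.isfinite(P).all(-1)&(P[...,2]<220)&(P[...,2]>-20)
    A.append((p[m],P[m]))
C=np.vstack([a for a,_ in A]);Q=np.vstack([b for _,b in A])
r=((x1-Q[:,0])/1.25).astype(int); c=((y1-Q[:,1])/1.25).astype(int)
k=(r>=1)&(r<599)&(c>=1)&(c<799)
o=np.argsort(Q[k,2])
for rr,cc,col in zip(r[k][o],c[k][o],C[k][o]): img[rr-1:rr+2,cc-1:cc+2]=col[::-1]
for x in range(300,1050,100): cv2.putText(img,str(x),(0,int((x1-x)/1.25)),0,.4,(0,255,255)); cv2.line(img,(0,int((x1-x)/1.25)),(799,int((x1-x)/1.25)),(0,90,90),1)
for y in range(-600,400,100): cv2.putText(img,str(y),(int((y1-y)/1.25),595),0,.4,(0,255,255)); cv2.line(img,(int((y1-y)/1.25),0),(int((y1-y)/1.25),599),(0,90,90),1)
cv2.imwrite('pics/top.png',img)
a=cv2.imread('pics/scene0.png')[150:310,120:350]; b=cv2.imread('pics/side0.png')[120:300,150:370]
a=cv2.resize(a,(798,555),interpolation=3)
b=cv2.resize(b,None,fx=3.3,fy=3.3,interpolation=3)
cv2.imwrite('pics/ca.png',a);cv2.imwrite('pics/cb.png',b)
E
```

```text
(no output)
```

View pics/top.png

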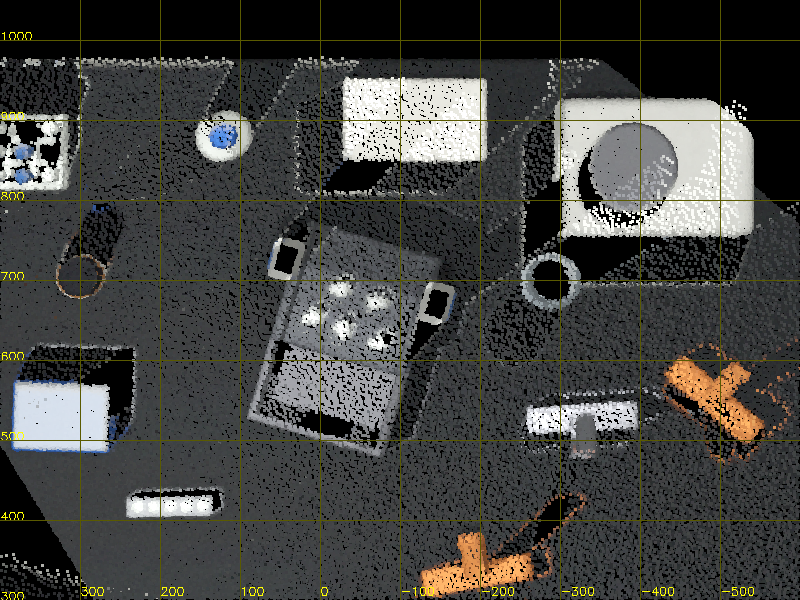

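View pics/ca.png

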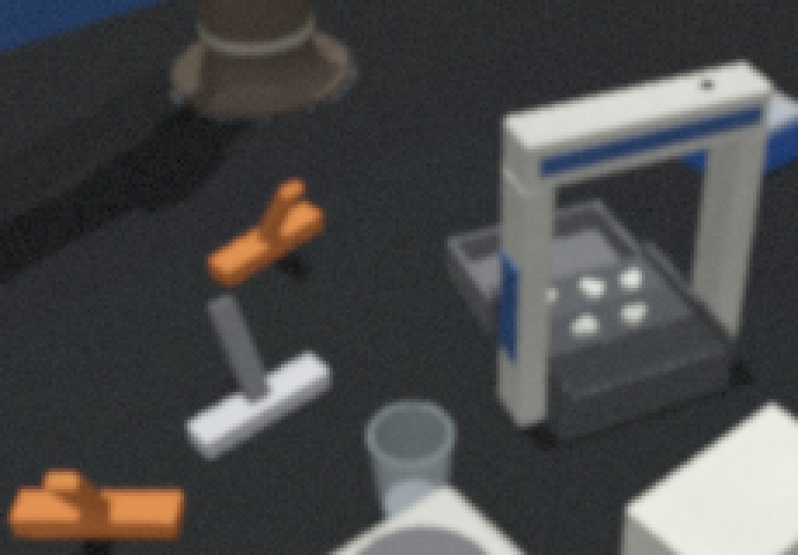

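View pics/cb.png

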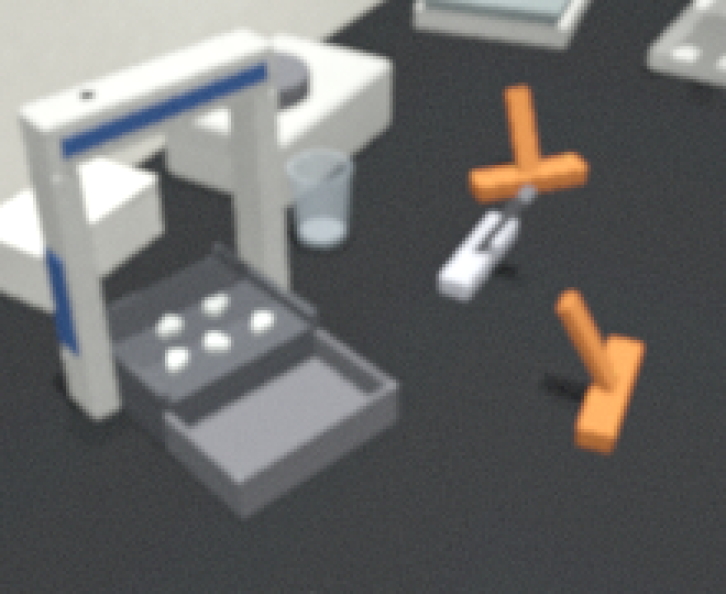

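The map (1.25 mm per px) and the crops show one silver block with a grey handle at map (582,417), which is x≈529, y≈-327. Both orange ones are away from it. The station is yawed about -15°. The five chips are at map (340,288), (377,301), (313,317), (342,328) and (382,340). I'll fit poses from the depth and plan the kinematics next. First a clear move upward, to learn how the arm behaves at its limits.

>>> drive_tool(increments=[[0,0,-0.06,0],[0,0,-0.12,0],[0,0,-0.18,0],[0,0,-0.24,0],[0,0,-0.3,0],[0,0,-0.36,0],[0,0,-0.42,0],[0,0,-0.42,0]])

```text
time_s: 1.15
position: [137.8, -587.4, 622.1]
eef_rot: [3.012, 0.34, 0.023]
ft_force: [-0.2, -1.6, -1.5]
gripper_width: 0.999
```

```bash
python3 - <<'E'
from h import *
s=env.sense(); print(s['q'].round(3),s['position'].round(1),rot(s['eef_rot'])[:,2].round(3),rot(s['eef_rot'])[:,0].round(3))
P=np.vstack([pts(n)[1].reshape(-1,3) for n in('scene0','side0')]);C=np.vstack([pts(n)[0].reshape(-1,3) for n in('scene0','side0')]).astype(int)
k=np.isfinite(P).all(1);P=P[k];C=C[k]
sp=C.max(1)-C.min(1)
b=(abs(P[:,0]-529)<70)&(abs(P[:,1]+327)<90)&(sp<40)
t=b&(abs(P[:,2]-20)<5)&(C.min(1)>120)
r=cv2.minAreaRect(P[t][:,:2].astype(np.float32));print('block',r,np.median(P[t],0))
h=b&(P[:,2]>30); c=P[h].mean(0); _,_,V=np.linalg.svd(P[h]-c); print('handle',c,V[0],P[h][P[h][:,2].argmax()],h.sum())
# station
g=(abs(P[:,0]-620)<170)&(P[:,1]<130)&(P[:,1]>-190)&(sp<40)
f=g&(abs(P[:,2]-12)<5)&(C.mean(1)>80)&(P[:,0]<640)
print('tray',cv2.minAreaRect(P[f][:,:2].astype(np.float32)),np.median(P[f],0))
d=g&(abs(P[:,2]-50)<4); print('deck',cv2.minAreaRect(P[d][:,:2].astype(np.float32)),d.sum())
bm=g&(abs(P[:,2]-295)<6)&(C.min(1)>130); print('beamtop',cv2.minAreaRect(P[bm][:,:2].astype(np.float32)),bm.sum(),np.median(P[bm],0))
ch=g&(C.min(1)>150)&(P[:,2]>52)&(P[:,2]<66)
im=np.zeros((400,400),np.uint8); q=P[ch][:,:2]; im[(q[:,0]-500).astype(int).clip(0,399),(q[:,1]+200).astype(int).clip(0,399)]=255
n,l,st,ce=cv2.connectedComponentsWithStats(cv2.dilate(im,np.ones((5,5))))
for i in range(1,n):
    if st[i,4]>80: print('chip',ce[i][::-1]+[500,-200],st[i,4])
E
```

```text
[ 1.255  0.273  0.002  0.906  0.007  1.851 -0.087] [ 137.8 -587.4  622.1] [ 0.027 -0.108 -0.994] [0.975 0.223 0.003]
block ((527.5697021484375, -327.35430908203125), (35.092586517333984, 136.2003631591797), 3.5075676441192627) [ 528.95946223 -321.30499715   20.42426855]
handle [ 502.8370078  -329.12048771   68.41546785] [ 0.51161339  0.022398   -0.85892378] [ 485.68612914 -319.43365742  105.57966561] 322
tray ((556.5306396484375, -6.146064758300781), (169.07498168945312, 110.7435302734375), 73.86770629882812) [558.42487372  -1.23775997  14.00919475]
deck ((626.7212524414062, -32.250701904296875), (227.2866668701172, 260.3094482421875), 74.63102722167969) 2630
beamtop ((697.617919921875, -51.289955139160156), (227.74658203125, 49.194618225097656), 73.59283447265625) 1578 [697.83303713 -49.24778111 295.53236334]
chip [623.72962963 -72.61666667] 540
chip [622.21348315 -90.30337079] 89
chip [638.97585227 -31.96022727] 704
chip [655.83495146   4.62274619] 721
chip [ 650.10497238 -138.93370166] 181
chip [671.51916933 -72.18051118] 626
chip [687.55360624 -26.47953216] 513
chip [703.17054264 -35.03100775] 129
chip [715.61558442  53.49350649] 385
```

>>> drive_tool(increments=[[0,0,0.05,0],[0,0,0.1,0],[0,0,0.1,0]])

```text
time_s: 1.52
position: [140.4, -596.1, 519.4]
eef_rot: [3.019, 0.345, 0.025]
ft_force: [0.2, 0.8, 0.6]
gripper_width: 0.999
```

```bash
python3 - <<'E'
from h import *
s=env.sense(); print(s['q'].round(3),s['position'].round(1),rot(s['eef_rot'])[:,2].round(3),rot(s['eef_rot'])[:,0].round(3))
E
```

```text
[ 1.27   0.24  -0.016  1.186  0.008  1.613 -0.088] [ 140.4 -596.1  519.4] [ 0.028 -0.1   -0.995] [0.974 0.226 0.005]
```

The tilt produced at the wrist joint's limit stays latched, so I can get the 30° lean that way. Next I go in front of the robot and turn the wrist camera to the robot side, to keep it away from the beam.

>>> drive_tool(increments=[[0.04,-0.042,-0.007,-10.5],[0.08,-0.083,-0.014,-21],[0.12,-0.125,-0.02,-31.5],[0.16,-0.167,-0.027,-42],[0.2,-0.208,-0.034,-52.5],[0.24,-0.25,-0.041,-63],[0.28,-0.292,-0.048,-73.5],[0.32,-0.333,-0.055,-84],[0.36,-0.375,-0.061,-94.5],[0.4,-0.417,-0.068,-105],[0.44,-0.458,-0.075,-115.5],[0.479,-0.5,-0.082,-126]])

```text
time_s: 3.02
position: [494.1, 4.4, 555.5]
eef_rot: [1.069, 2.875, -0.138]
ft_force: [1.1, 0.0, -0.0]
gripper_width: 1.0
```

```bash
cat >> h.py <<'E'
def st():
    s=env.sense(); M=rot(s['eef_rot']); print('t',round(s['time_s'],2),'q',s['q'].round(2),'p',s['position'].round(1),'\n x',M[:,0].round(3),'y',M[:,1].round(3),'z',M[:,2].round(3),'F',s['ft_force'].round(1),'w',round(s['gripper_width'],3)); return s['position'],M
def to(t,grasp=False):
    p,M=st(); p=p+M[:,2]*(-18.7 if grasp else 0); d=M.T@(np.array(t)-p); print('tool shift m',(d/1000).round(4),'len',np.linalg.norm(d).round(1)); return d
E
python3 -c "
from h import *
to([580,155,600])"
```

```text
t 3.02 q [ 0.5   0.14 -0.8   1.27  0.22  1.77  0.61] p [494.1   4.4 555.5] 
 x [-0.755  0.648 -0.098] y [ 0.654  0.754 -0.059] z [ 0.036 -0.109 -0.993] F [ 1.1  0.  -0. ] w 1.0
tool shift m [ 0.0283  0.1671 -0.0575] len 179.0
```

>>> drive_tool(increments=[[0.005,0.033,-0.011,-9],[0.011,0.067,-0.023,-18],[0.017,0.1,-0.034,-27],[0.022,0.133,-0.046,-36],[0.028,0.167,-0.057,-44],[0.028,0.167,-0.057,-44]])

```text
time_s: 3.78
position: [568.2, 107.5, 558.2]
eef_rot: [-0.272, -3.121, 0.163]
ft_force: [1.1, 0.0, 0.0]
gripper_width: 1.001
```

```bash
python3 -c "
from h import *
to([640,170,780])"
```

```text
t 3.77 q [-0.5   0.28  0.26  1.05  0.03  1.85  1.15] p [568.2 107.5 558.2] 
 x [-0.985  0.173 -0.004] y [ 0.172  0.98  -0.104] z [-0.014 -0.103 -0.995] F [1.1 0.  0. ] w 1.001
tool shift m [-0.0609  0.0506 -0.228 ] len 241.4
```

>>> drive_tool(increments=[[-0.01,0.01,-0.04,0],[-0.02,0.02,-0.09,0],[-0.03,0.03,-0.14,0],[-0.04,0.04,-0.18,0],[-0.06,0.05,-0.228,0],[-0.06,0.05,-0.228,0]])

```text
time_s: 4.53
position: [568.7, 71.3, 733.5]
eef_rot: [0.359, 2.807, 0.088]
ft_force: [-0.0, -2.1, 1.3]
gripper_width: 1.0
```

```bash
python3 -c "
from h import *
to([640,170,780])"
```

```text
t 4.53 q [-0.57  0.16  0.46  0.83 -0.06  1.85  1.17] p [568.7  71.3 733.5] 
 x [-0.921  0.255 -0.295] y [0.236 0.967 0.099] z [ 0.31   0.021 -0.95 ] F [-0.  -2.1  1.3] w 1.0
tool shift m [-0.0543  0.1168 -0.0199] len 130.3
```

>>> drive_tool(increments=[[-0.012,0.004,-0.04,0],[-0.024,0.008,-0.08,0],[-0.036,0.012,-0.12,0],[-0.036,0.012,-0.12,0]])

```text
time_s: 5.03
position: [555.5, 103.8, 768.8]
eef_rot: [0.266, 2.752, 0.127]
ft_force: [0.2, -0.7, -0.7]
gripper_width: 1.002
```

```bash
python3 -c "
from h import *
to([493,-329,250],True)"
```

```text
t 5.03 q [-0.81  0.14  0.7   0.79 -0.1   1.85  1.19] p [555.5 103.8 768.8] 
 x [-0.913  0.201 -0.354] y [0.168 0.978 0.123] z [ 0.371  0.053 -0.927] F [ 0.2 -0.7 -0.7] w 1.002
tool shift m [ 0.1539 -0.4976  0.4535] len 690.6
```

>>> drive_tool(increments=[[-0.04,0.003,-0.027,0],[-0.08,0.005,-0.054,0],[-0.119,0.008,-0.082,0],[-0.119,0.008,-0.082,0]])

```text
time_s: 5.52
position: [609.9, 82.8, 802.8]
eef_rot: [0.261, 2.664, 0.148]
ft_force: [1.1, 0.2, 0.2]
gripper_width: 0.997
```

```bash
python3 -c "
from h import *
to([493,-329,250],True)"
```

```text
t 5.53 q [-0.37  0.23  0.23  0.59 -0.04  1.85  1.2 ] p [609.9  82.8 802.8] 
 x [-0.878  0.208 -0.432] y [0.159 0.976 0.148] z [ 0.452  0.061 -0.89 ] F [1.1 0.2 0.2] w 0.997
tool shift m [ 0.2557 -0.5021  0.4326] len 710.4
```

>>> drive_tool(increments=[[0.025,-0.04,0.036,-2],[0.05,-0.081,0.072,-4],[0.076,-0.121,0.108,-6],[0.101,-0.162,0.144,-8],[0.126,-0.202,0.18,-10],[0.151,-0.243,0.216,-12],[0.177,-0.283,0.252,-14],[0.202,-0.324,0.288,-14.7],[0.227,-0.364,0.324,-14.7],[0.252,-0.405,0.36,-14.7],[0.278,-0.445,0.396,-14.7],[0.303,-0.486,0.432,-14.7]])

```text
time_s: 7.02
position: [469.0, -284.7, 243.5]
eef_rot: [-0.084, 2.673, 0.057]
ft_force: [0.9, 1.0, 0.7]
gripper_width: 1.004
```

```bash
python3 -c "
from h import *
to([441,-336,181],True)"
```

```text
t 7.03 q [ 0.11  0.11  0.61  2.09 -0.63  0.73  2.76] p [ 469.  -284.7  243.5] 
 x [-0.891 -0.049 -0.451] y [-0.069  0.997  0.026] z [ 0.448  0.055 -0.892] F [0.9 1.  0.7] w 1.004
tool shift m [ 0.0557 -0.0509  0.0591] len 95.8
```

>>> drive_tool(increments=[[0.018,-0.017,0.02,0],[0.037,-0.034,0.04,0],[0.056,-0.051,0.059,0],[0.056,-0.051,0.059,0]])

```text
time_s: 7.52
position: [452.7, -329.3, 169.8]
eef_rot: [-0.092, 2.677, 0.058]
ft_force: [-0.5, -0.7, -1.2]
gripper_width: 1.0
```

```bash
python3 -c "
from h import *
to([490.6,-329.3,83],True)
snap('side','side1')
a=cv2.imread('pics/side1.png')[100:300,200:400]; cv2.imwrite('pics/s1.png',cv2.resize(a,None,fx=3,fy=3,interpolation=3))
snap('wrist','w1')
P=np.vstack([pts(f)[1].reshape(-1,3) for f in ('w1',)]);C=pts('w1')[0].reshape(-1,3).astype(int)
P0=P;k=np.isfinite(P).all(1);P=P[k];C=C[k];b=(abs(P[:,0]-529)<80)&(abs(P[:,1]+327)<90)&(C.max(1)-C.min(1)<40)
t=b&(abs(P[:,2]-20)<5)&(C.min(1)>120);print(cv2.minAreaRect(P[t][:,:2].astype(np.float32)),t.sum())
h=b&(P[:,2]>32)&(P[:,2]<108)
for z in range(35,105,10):
  m=h&(abs(P[:,2]-z)<4); print(z,P[m].mean(0).round(1),P[m][:,1].min(),P[m][:,1].max(),m.sum())
"
```

```text
t 7.53 q [ 0.93  0.26 -0.2   2.08 -0.58  0.57  2.84] p [ 452.7 -329.3  169.8] 
 x [-0.893 -0.055 -0.447] y [-0.075  0.997  0.026] z [ 0.444  0.056 -0.894] F [-0.5 -0.7 -1.2] w 1.0
tool shift m [ 0.005  -0.0051  0.1132] len 113.4
((526.7386474609375, -329.59356689453125), (31.53131103515625, 130.07046508789062), 3.3433456420898438) 2748
35 [ 510.5 -330.3   35.4] -342.22604029475826 -319.3238171036827 44
45 [ 505.2 -330.8   44.5] -342.2507187536649 -319.5352804941437 50
55 [ 498.9 -331.    55.4] -342.2437092845889 -319.2904071877018 51
65 [ 493.5 -331.1   64.8] -343.0629260458408 -320.0352907492147 54
75 [ 487.5 -331.6   75.2] -343.0376352800621 -319.9137803579872 59
85 [ 481.8 -332.2   85. ] -343.74955034494496 -320.5949228327125 69
95 [ 476.5 -332.6   96.6] -344.3674781637172 -320.5903804932023 197
```

View pics/s1.png

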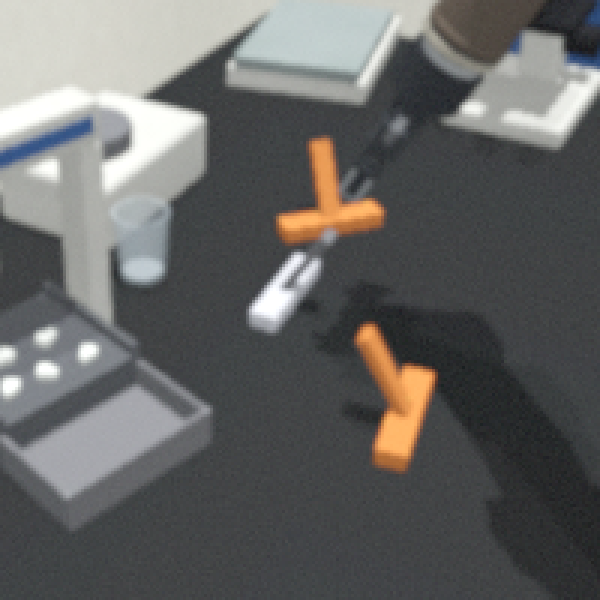

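The side view confirms that the open fingers are over the silver scraper's grey handle, at crop px (330,237), and away from both orange ones. The wrist depth gives a block of 130×31.5 at (526.7,-329.6) with yaw 3.3°, which fits.

>>> drive_tool(increments=[[0.006,-0.0075,0.01,0],[0.006,-0.0075,0.04,0],[0.006,-0.0075,0.07,0],[0.006,-0.0075,0.09,0],[0.006,-0.0075,0.105,0],[0.006,-0.0075,0.113,0],[0.006,-0.0075,0.113,0]])

```text
time_s: 8.5
position: [497.9, -332.4, 66.7]
eef_rot: [-0.089, 2.678, 0.055]
ft_force: [0.0, 0.0, -0.2]
gripper_width: 0.997
```

```bash
python3 -c "
from h import *
to([489.8,-331.8,83],True)"
```

```text
t 8.5 q [ 0.98  0.5  -0.36  2.08 -0.56  0.32  2.84] p [ 497.9 -332.4   66.7] 
 x [-0.893 -0.053 -0.447] y [-0.072  0.997  0.024] z [ 0.444  0.054 -0.894] F [ 0.   0.  -0.2] w 0.997
tool shift m [-0.0001  0.0016  0.0006] len 1.7
```

>>> drive_tool(increments=[[0,0.0015,0,0],[0,0.0015,0,0],[0,0.0015,0,0],[0,0.0015,0,0],[0,0.0015,0,0],[0,0.0015,0,0],[0,0.0015,0,0],[0,0.0015,0,0]], fingers=1)

```text
time_s: 9.5
position: [497.3, -332.2, 67.6]
eef_rot: [-0.086, 2.677, 0.053]
ft_force: [-4.2, 1.1, 6.5]
gripper_width: 0.276
```

```bash
python3 -c "
from h import *
to([497.9,-332.4,166.7])"
```

```text
t 9.5 q [ 0.99  0.49 -0.36  2.08 -0.56  0.31  2.84] p [ 497.3 -332.2   67.6] 
 x [-0.893 -0.052 -0.448] y [-0.07   0.997  0.023] z [ 0.445  0.052 -0.894] F [-4.2  1.1  6.5] w 0.276
tool shift m [-0.0449  0.002  -0.0884] len 99.1
```

>>> drive_tool(increments=[[-0.0225,0.001,-0.044,0],[-0.045,0.002,-0.088,0],[-0.018,-0.018,-0.136,10],[0.009,-0.038,-0.184,20],[0.036,-0.058,-0.233,30],[0.063,-0.078,-0.281,40],[0.089,-0.098,-0.329,50],[0.116,-0.117,-0.378,60],[0.143,-0.137,-0.426,70],[0.17,-0.157,-0.474,80],[0.197,-0.177,-0.522,90],[0.223,-0.197,-0.57,100]])

```text
time_s: 11.0
position: [56.9, -570.0, 472.7]
eef_rot: [2.11, 1.879, 0.548]
ft_force: [0.5, -1.3, -2.5]
gripper_width: 0.271
```

```bash
python3 -c "
from h import *
to([0,-610,640])"
```

```text
t 11.0 q [ 1.42  0.27  0.33  1.34 -0.53  1.67  1.6 ] p [  56.9 -570.   472.7] 
 x [0.091 0.99  0.104] y [ 0.891 -0.128  0.435] z [ 0.444  0.053 -0.894] F [ 0.5 -1.3 -2.5] w 0.271
tool shift m [-0.0273  0.0271 -0.177 ] len 181.2
```

Force and width show that the scraper is held. Now I raise it at this azimuth to shift the lean.

>>> drive_tool(increments=[[-0.007,0.007,-0.045,0],[-0.014,0.014,-0.09,0],[-0.02,0.02,-0.135,0],[-0.027,0.027,-0.177,0],[-0.027,0.027,-0.177,0]])

```text
time_s: 11.62
position: [30.6, -599.0, 562.2]
eef_rot: [2.118, 1.91, 0.559]
ft_force: [0.4, -1.6, -4.2]
gripper_width: 0.274
```

```bash
python3 -c "
from h import *
to([0,-610,700])"
```

```text
t 11.62 q [ 2.07  0.45 -0.71  0.95 -0.18  1.85  1.26] p [  30.6 -599.   562.2] 
 x [0.075 0.99  0.123] y [ 0.9   -0.121  0.42 ] z [ 0.43   0.079 -0.899] F [ 0.4 -1.6 -4.2] w 0.274
tool shift m [ 0.0038  0.0315 -0.1379] len 141.6
```

>>> drive_tool(increments=[[0.001,0.01,-0.045,0],[0.003,0.02,-0.09,0],[0.004,0.031,-0.138,0],[0.004,0.031,-0.138,0]])

```text
time_s: 12.12
position: [-19.0, -595.9, 711.4]
eef_rot: [2.026, 1.598, 0.441]
ft_force: [2.8, -1.9, -6.7]
gripper_width: 0.273
```

```bash
python3 -c "
from h import *
to([0,-630,760])"
```

```text
t 12.12 q [ 2.3   0.4  -0.87  0.75 -0.28  1.85  1.16] p [ -19.  -595.9  711.4] 
 x [ 0.252  0.966 -0.062] y [ 0.797 -0.171  0.579] z [ 0.549 -0.196 -0.813] F [ 2.8 -1.9 -6.7] w 0.273
tool shift m [-0.0311  0.0491 -0.0224] len 62.3
```

```bash
cat >> h.py <<'E'
Rg=np.column_stack([[-.893,-.052,-.448],[-.07,.997,.023],[.445,.052,-.894]]); U,_,V_=np.linalg.svd(Rg); Rg=U@V_
Rs=R.from_euler('z',3.34,degrees=True).as_matrix()
RTS=Rg.T@Rs; PTS=Rg.T@(np.array([526.7,-329.6,0])-np.array([497.3,-332.2,67.6]))
S0=np.array([676.,-45.,0]); SR=R.from_euler('z',-16.3,degrees=True).as_matrix()
def scr(turn=0):
    p,M=st(); M=M@R.from_euler('z',turn,degrees=True).as_matrix(); return p,M,M@RTS
def edge(ex,ey,h,turn=0):
    # shift (tool axes now) so rear bottom edge middle is at station (ex,ey), h above bench
    p,M=[*env_pm()]; M2=M@R.from_euler('z',turn,degrees=True).as_matrix()
    off=M2@PTS+M2@RTS@np.array([-15,0,0]); t=S0+SR@np.array([ex,ey,h])-off
    d=M.T@(t-p); print('edge',ex,ey,h,'tcp',t.round(1),'shift',(d/1000).round(4),'len',np.linalg.norm(d).round(1))
def env_pm():
    s=env.sense(); return s['position'],rot(s['eef_rot'])
E
python3 - <<'E'
from h import *
from scipy.optimize import brentq
p,M=st()
f=lambda a:(M@R.from_euler('z',a,degrees=True).as_matrix()@RTS)[2,1]
for a in range(-180,180,10):
    if f(a)*f(a+10)<=0:
        t=brentq(f,a,a+10); S=M@R.from_euler('z',t,degrees=True).as_matrix()@RTS
        print('turn',t,'\n',S.round(3),'yaw',np.degrees(np.arctan2(S[1,0],S[0,0])))
        edge(-120,0,150,t)
E
```

```text
t 12.12 q [ 2.3   0.4  -0.87  0.75 -0.28  1.85  1.16] p [ -19.  -595.9  711.4] 
 x [ 0.252  0.966 -0.062] y [ 0.797 -0.171  0.579] z [ 0.549 -0.196 -0.813] F [ 2.8 -1.9 -6.7] w 0.273
turn -81.79660009147524 
 [[ 0.915  0.377 -0.145]
 [-0.373  0.926  0.059]
 [ 0.157  0.     0.988]] yaw -22.170690316282016
edge -120 0 150 tcp [537.4  -2.7 214.5] shift [0.744  0.0544 0.5932] len 953.1
turn 94.05680276712444 
 [[-0.446 -0.294 -0.846]
 [ 0.137 -0.956  0.26 ]
 [-0.885  0.     0.466]] yaw 162.92975884477048
edge -120 0 150 tcp [510.4   5.1 194.4] shift [0.746  0.0199 0.5932] len 953.3
```

>>> drive_tool(increments=[[0.046,0.005,0.035,-6.8],[0.093,0.01,0.07,-13.6],[0.139,0.015,0.105,-20.4],[0.185,0.019,0.14,-27.2],[0.232,0.024,0.175,-34],[0.278,0.029,0.21,-40.8],[0.324,0.034,0.245,-47.6],[0.371,0.039,0.28,-54.4],[0.417,0.044,0.315,-61.2],[0.463,0.048,0.35,-68],[0.51,0.053,0.385,-74.8],[0.556,0.058,0.42,-81.8]])

```text
time_s: 13.62
position: [273.9, -334.0, 478.6]
eef_rot: [0.903, 2.36, 0.107]
ft_force: [3.5, 1.7, -1.2]
gripper_width: 0.271
```

```bash
python3 -c "
from h import *
p,M,S=scr();print(S.round(3))
edge(-120,0,190)"
```

```text
t 13.62 q [ 1.7  -0.29 -0.39  1.92 -0.69  1.25  2.3 ] p [ 273.9 -334.   478.6] 
 x [-0.586  0.63  -0.509] y [0.581 0.765 0.277] z [ 0.564 -0.133 -0.815] F [ 3.5  1.7 -1.2] w 0.271
[[ 0.77   0.596 -0.228]
 [-0.632  0.761 -0.145]
 [ 0.087  0.256  0.963]]
edge -120 0 190 tcp [533.7 -12.6 253.6] shift [0.1647 0.3344 0.2871] len 470.5
```

```bash
cat >> h.py <<'E'
from scipy.optimize import brentq
def lev():
    p,M=env_pm(); g=lambda a:(M@R.from_euler('z',a,degrees=True).as_matrix()@RTS)
    t=brentq(lambda a:g(a)[2,1],-60,60); S=g(t); print('turn',round(t,2),'yaw',np.degrees(np.arctan2(S[1,0],S[0,0])).round(2),'pitch',np.degrees(np.arcsin(S[2,0])).round(2)); return t
E
python3 -c "
from h import *
t=lev(); edge(-120,0,190,t)"
```

```text
turn -26.51 yaw -15.86 pitch 8.79
edge -120 0 190 tcp [536.9  -5.4 254.6] shift [0.1669 0.342  0.2871] len 476.7
```

The yaw now matches the station (-15.9° against -16.3°), with about 9° pitch. Going in front of the station.

>>> drive_tool(increments=[[0.018,0.038,0.032,-3],[0.037,0.076,0.064,-6],[0.056,0.114,0.096,-9],[0.074,0.152,0.128,-12],[0.093,0.19,0.16,-15],[0.111,0.228,0.191,-18],[0.13,0.266,0.223,-21],[0.148,0.304,0.255,-24],[0.167,0.342,0.287,-26.5],[0.167,0.342,0.287,-26.5],[0.167,0.342,0.287,-26.5]])

```text
time_s: 15.0
position: [508.1, -47.0, 251.9]
eef_rot: [0.376, 2.556, -0.115]
ft_force: [-1.6, -1.9, -3.5]
gripper_width: 0.267
```

```bash
python3 -c "
from h import *
p,M,S=scr();t=lev(); edge(-120,0,100,t)
snap('side','side2'); snap('wrist','w2'); snap('scene','scene2')
a=cv2.imread('pics/side2.png')[60:330,120:400]; b=cv2.imread('pics/w2.png'); 
a=cv2.resize(a,(400,386));b=cv2.resize(b,(400,300)); c=cv2.resize(cv2.imread('pics/scene2.png')[110:310,190:400],(400,381),interpolation=3)
o=np.zeros((600,800,3),np.uint8);o[:386,:400]=a;o[:381,400:]=c;o[386:586,:267]=cv2.resize(b,(267,200)); cv2.imwrite('pics/m2.png',o)
"
```

```text
t 15.0 q [ 1.17 -0.04 -1.25  2.22  0.41  0.44  0.86] p [508.1 -47.  251.9] 
 x [-0.81   0.242 -0.533] y [ 0.289  0.957 -0.004] z [ 0.51  -0.158 -0.846] F [-1.6 -1.9 -3.5] w 0.267
turn 2.82 yaw -19.98 pitch 5.62
edge -120 0 100 tcp [540.7  -5.  165.9] shift [0.0296 0.0501 0.0828] len 101.2
```

View pics/m2.png

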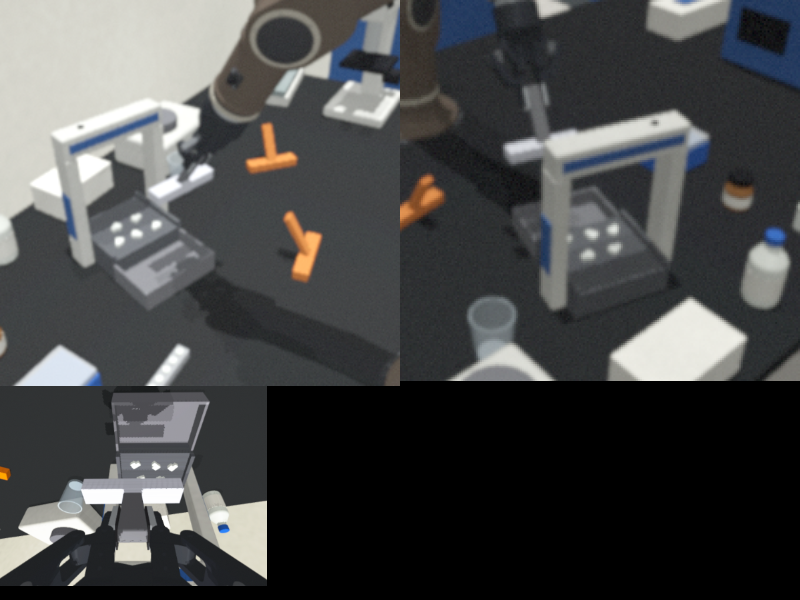

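The collage shows the scraper held level in front of the bridge. In the wrist view the block is at collage (132,490) and the chips on the deck at (150,465). Moving on, then I'll measure the block and station in the wrist depth.

>>> drive_tool(increments=[[0.01,0.017,0.02,1],[0.02,0.034,0.04,2],[0.03,0.05,0.055,2.8],[0.03,0.05,0.055,2.8],[0.03,0.05,0.055,2.8],[0.03,0.05,0.055,2.8]])

```text
time_s: 15.9
position: [526.5, -1.4, 190.3]
eef_rot: [0.437, 2.544, -0.096]
ft_force: [-0.6, -0.6, -2.6]
gripper_width: 0.275
```

```bash
python3 - <<'E'
from h import *
p,M,S=scr();t=lev(); print(S.round(3)); edge(-120,0,100,t)
snap('wrist','w3')
C,P=pts('w3')
pred=p+M@PTS; print('origin pred',pred)
Q=(P-pred)@S  # scraper frame
k=np.isfinite(Q).all(-1)&(abs(Q[...,0])<30)&(abs(Q[...,1])<80)&(abs(Q[...,2]-10)<25)&(C.min(-1)>110)&((C.max(-1).astype(int)-C.min(-1))<40)
q=Q[k]; print(k.sum(), np.percentile(q,[1,50,99],axis=0).round(1)); 
print('rear face plane', [(y,q[abs(q[:,1]-y)<6].min(0).round(1)) for y in(-55,-35,35,55)])
T=(P-S0)@SR; cc=C.astype(int)
g=np.isfinite(T).all(-1)&(cc.max(-1)-cc.min(-1)<40)
f=g&(abs(T[...,2]-12)<4)&(abs(T[...,0]+125)<70)&(abs(T[...,1])<95); print('tray',cv2.minAreaRect(T[f][:,:2].astype(np.float32)),np.median(T[f],0))
w=g&(abs(T[...,2]-42)<3)&(abs(T[...,0]+125)<75)&(abs(T[...,1])<105); print('walls',cv2.minAreaRect(T[w][:,:2].astype(np.float32)))
d=g&(abs(T[...,2]-50)<2.5)&(abs(T[...,0])<80)&(abs(T[...,1])<70); print('deck z',np.median(T[d],0),d.sum(), T[d][:,0].min())
ch=g&(cc.min(-1)>140)&(T[...,2]>53)&(T[...,2]<64)&(abs(T[...,1])<76)&(abs(T[...,0])<75)
n,l,s_,ce=cv2.connectedComponentsWithStats(ch.astype(np.uint8))
for i in range(1,n):
  if s_[i,4]>20: print('chip',T[l==i].min(0).round(),T[l==i].max(0).round(),s_[i,4])
E
```

```text
t 15.9 q [ 0.77  0.23 -1.15  2.26  1.12  0.58  0.  ] p [526.5  -1.4 190.3] 
 x [-0.795  0.288 -0.533] y [0.328 0.945 0.022] z [ 0.51  -0.157 -0.846] F [-0.6 -0.6 -2.6] w 0.275
turn -0.01 yaw -19.92 pitch 5.63
[[ 0.936  0.341 -0.092]
 [-0.339  0.94   0.033]
 [ 0.098  0.     0.995]]
edge -120 0 100 tcp [540.7  -5.  165.9] shift [0.0007 0.0008 0.0284] len 28.5
origin pred [560.64268872 -12.87762582 125.87619913]
8352 [[-18.1 -63.3   0.8]
 [-14.7  -0.2  18.6]
 [ 12.6  63.3  21.3]]
rear face plane [(-55, array([-16.8, -61. ,  -0.6])), (-35, array([-17.3, -41. ,   0. ])), (35, array([-18.7,  29. ,   1.6])), (55, array([-19.1,  49. ,   0.6]))]
tray ((-126.740478515625, -1.4895706176757812), (170.25045776367188, 107.12886047363281), 89.850830078125) [-125.11360495   -0.78404565   12.17082497]
walls ((-126.71598815917969, -1.1457595825195312), (170.69302368164062, 107.25440979003906), 89.91648864746094)
deck z [-63.35902256  13.09621753  50.17331056] 2626 -75.86591892548512
```

```bash
python3 - <<'E'
from h import *
for e in [(-110,0,72),(-40,0,70),(32,0,70),(32,0,52),(-90,0,52)]: edge(*e)
E
```

```text
edge -110 0 72 tcp [550.3  -7.8 137.8] shift [0.0075 0.0008 0.0575] len 58.0
edge -40 0 70 tcp [617.5 -27.4 135.8] shift [-0.0505  0.0043  0.0966] len 109.0
edge 32 0 70 tcp [686.6 -47.6 135.8] shift [-0.1112  0.0079  0.135 ] len 175.1
edge 32 0 52 tcp [686.6 -47.6 117.8] shift [-0.1016  0.0075  0.1502] len 181.5
edge -90 0 52 tcp [569.5 -13.4 117.8] shift [0.0013 0.0014 0.0851] len 85.1
```

>>> drive_tool(increments=[[0.004,0,0.03,0],[0.0075,0.001,0.0575,0],[-0.012,0.002,0.07,0],[-0.031,0.003,0.083,0],[-0.05,0.004,0.097,0],[-0.05,0.004,0.097,0],[-0.05,0.004,0.097,0]])

```text
time_s: 16.82
position: [616.9, -27.1, 134.8]
eef_rot: [0.438, 2.544, -0.095]
ft_force: [-0.3, -0.4, -2.4]
gripper_width: 0.272
```

```bash
python3 - <<'E'
from h import *
p,M,S=scr(); lev(); print('edge st',SR.T@(p+M@PTS+S@[-15,0,0]-S0))
for e in [(32,0,70),(32,0,52),(-90,0,52)]: edge(*e)
E
```

```text
t 16.82 q [ 0.61  0.49 -0.97  2.14  1.41  0.66 -0.13] p [616.9 -27.1 134.8] 
 x [-0.795  0.289 -0.533] y [0.328 0.944 0.023] z [ 0.51  -0.157 -0.846] F [-0.3 -0.4 -2.4] w 0.272
turn -0.13 yaw -19.85 pitch 5.62
edge st [-40.7131364    0.15438842  68.93335723]
edge 32 0 70 tcp [686.6 -47.7 135.9] shift [-0.062   0.0035  0.0379] len 72.7
edge 32 0 52 tcp [686.6 -47.7 117.9] shift [-0.0524  0.0031  0.0531] len 74.7
edge -90 0 52 tcp [569.5 -13.5 117.9] shift [ 0.0506 -0.003  -0.012 ] len 52.1
```

>>> drive_tool(increments=[[-0.01,0.001,0.006,0],[-0.021,0.001,0.013,0],[-0.031,0.002,0.019,0],[-0.041,0.002,0.025,0],[-0.052,0.003,0.032,0],[-0.062,0.0035,0.038,0],[-0.062,0.0035,0.038,0],[-0.062,0.0035,0.038,0]])

```text
time_s: 17.82
position: [687.0, -46.4, 135.5]
eef_rot: [0.436, 2.545, -0.093]
ft_force: [0.3, 0.5, -2.0]
gripper_width: 0.271
```

```bash
python3 - <<'E'
from h import *
p,M,S=scr(); lev(); print('edge st',SR.T@(p+M@PTS+S@[-15,0,0]-S0))
for e in [(32,0,58),(32,0,51)]: edge(*e)
snap('scene','scene4'); snap('side','side4'); snap('wrist','w4')
c=cv2.resize(cv2.imread('pics/scene4.png')[140:290,210:370],(400,375),interpolation=3)
a=cv2.resize(cv2.imread('pics/side4.png')[110:280,130:300],(400,375),interpolation=3)
cv2.imwrite('pics/m4.png',np.hstack([a,c]))
E
```

```text
t 17.82 q [ 0.6   0.59 -0.93  1.98  1.38  0.69  0.01] p [687.  -46.4 135.5] 
 x [-0.796  0.288 -0.533] y [0.327 0.945 0.024] z [ 0.51  -0.155 -0.846] F [ 0.3  0.5 -2. ] w 0.271
turn -0.18 yaw -19.71 pitch 5.62
edge st [32.00438349  1.46136484 69.6417764 ]
edge 32 0 58 tcp [686.6 -47.8 123.9] shift [ 0.0061 -0.0017  0.0099] len 11.7
edge 32 0 51 tcp [686.6 -47.8 116.9] shift [ 0.0099 -0.0019  0.0158] len 18.7
```

View pics/m4.png

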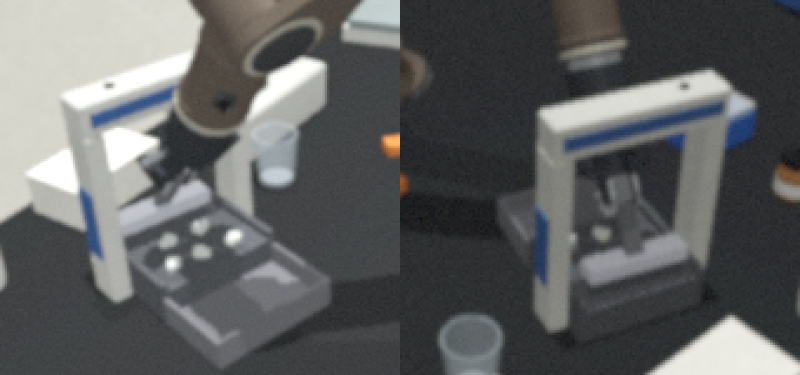

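The block is behind the chips under the bridge: side crop (165,200), with the chips at (168,240) to (235,235), and no contact force. Lowering it onto the deck.

>>> drive_tool(increments=[[0.003,-0.001,0.005,0],[0.006,-0.0015,0.01,0],[0.0095,-0.002,0.0152,0],[0.0105,-0.002,0.0168,0],[0.0105,-0.002,0.0168,0],[0.0105,-0.002,0.0168,0]])

```text
time_s: 18.73
position: [687.4, -48.0, 116.8]
eef_rot: [0.435, 2.542, -0.095]
ft_force: [-3.4, 0.9, 5.7]
gripper_width: 0.272
```

```bash
python3 - <<'E'
from h import *
p,M,S=scr(); lev(); print('edge st',SR.T@(p+M@PTS+S@[-15,0,0]-S0))
for e in [(32,0,48.5),(32,0,50),(-30,0,50),(-92,0,50)]: edge(*e)
E
```

```text
t 18.73 q [ 0.58  0.62 -0.91  1.99  1.44  0.68 -0.05] p [687.4 -48.  116.8] 
 x [-0.794  0.287 -0.535] y [0.326 0.945 0.023] z [ 0.512 -0.156 -0.845] F [-3.4  0.9  5.7] w 0.272
turn -0.12 yaw -19.75 pitch 5.75
edge st [ 3.30459455e+01 -2.81147851e-02  5.09879265e+01]
edge 32 0 48.5 tcp [686.4 -47.7 114.3] shift [ 0.0022 -0.0001  0.0015] len 2.7
edge 32 0 50 tcp [686.4 -47.7 115.8] shift [ 0.0014 -0.      0.0003] len 1.4
edge -30 0 50 tcp [626.9 -30.3 115.8] shift [ 0.0537 -0.003  -0.0329] len 63.1
edge -92 0 50 tcp [567.4 -12.9 115.8] shift [ 0.106  -0.006  -0.0661] len 125.0
```

>>> drive_tool(increments=[[0.009,-0.0005,-0.005,0],[0.0177,-0.001,-0.0105,0],[0.0265,-0.0015,-0.016,0],[0.0353,-0.002,-0.0215,0],[0.044,-0.0025,-0.027,0],[0.053,-0.003,-0.0325,0],[0.062,-0.0035,-0.038,0],[0.0705,-0.004,-0.0435,0],[0.0795,-0.0045,-0.049,0],[0.0885,-0.005,-0.055,0],[0.097,-0.0055,-0.0605,0],[0.106,-0.006,-0.0662,0]])

```text
time_s: 20.23
position: [565.7, -12.9, 114.9]
eef_rot: [0.437, 2.545, -0.094]
ft_force: [1.1, -0.2, 1.8]
gripper_width: 0.272
```

```bash
python3 - <<'E'
from h import *
p,M,S=scr(); lev(); print('edge st',SR.T@(p+M@PTS+S@[-15,0,0]-S0))
snap('side','side5');snap('wrist','w5');snap('scene','scene5')
c=cv2.resize(cv2.imread('pics/scene5.png')[140:290,210:370],(400,375),interpolation=3)
a=cv2.resize(cv2.imread('pics/side5.png')[110:280,130:300],(400,375),interpolation=3)
cv2.imwrite('pics/m5.png',np.hstack([a,c]))
E
```

```text
t 20.23 q [ 0.59  0.46 -0.98  2.26  1.51  0.65 -0.32] p [565.7 -12.9 114.9] 
 x [-0.796  0.289 -0.533] y [0.327 0.945 0.023] z [ 0.51  -0.156 -0.846] F [ 1.1 -0.2  1.8] w 0.272
turn -0.13 yaw -19.79 pitch 5.61
edge st [-93.85117308  -0.54398294  49.01961815]
```

View pics/m5.png

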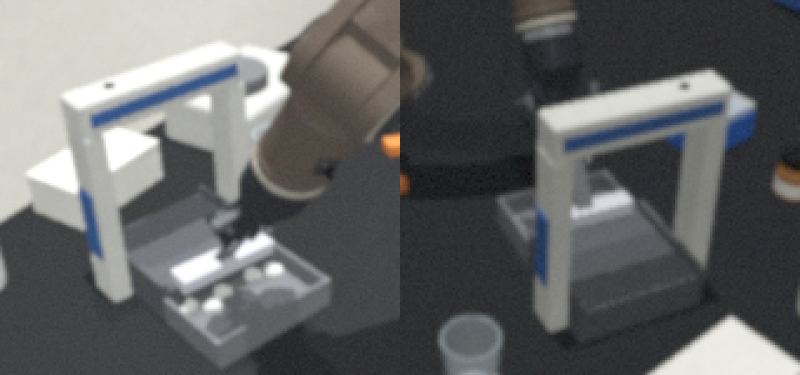

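The side crop shows five chips in the tray, at (187,303), (213,305), (222,290), (252,275) and (275,268), and the deck is empty in both views. Lifting, then carrying the scraper to the bench on the right.

```bash
cat >> h.py <<'E'
def put(x,y,h,turn=0):
    p,M=env_pm(); M2=M@R.from_euler('z',turn,degrees=True).as_matrix(); S=M2@RTS
    c=np.array([x,y,h])-(np.array([S[0,0],S[1,0],0])*15/np.hypot(*S[:2,0]))  # rear edge
    t=c-M2@PTS-S@np.array([-15,0,0]); d=M.T@(t-p); print('put',h,'tcp',t.round(1),'shift',(d/1000).round(4),'len',np.linalg.norm(d).round(1))
E
python3 -c "
from h import *
to([565.7,-12.9,220]); put(525,-320,155); put(525,-320,40)"
```

```text
t 20.38 q [ 0.59  0.46 -0.98  2.26  1.51  0.65 -0.32] p [565.2 -12.5 114.8] 
 x [-0.796  0.288 -0.532] y [0.326 0.945 0.023] z [ 0.509 -0.156 -0.846] F [-8.   1.9 11.1] w 0.274
tool shift m [-0.0565  0.0022 -0.0888] len 105.2
put 155 tcp [ 490.8 -308.7  220.9] shift [-0.0824 -0.3017 -0.0816] len 323.3
put 40 tcp [ 490.8 -308.7  105.9] shift [-0.0212 -0.3043  0.0157] len 305.5
```

>>> drive_tool(increments=[[-0.015,0.001,-0.024,0],[-0.036,0.002,-0.056,0],[-0.0565,0.002,-0.0888,0],[-0.061,-0.048,-0.0876,0],[-0.065,-0.098,-0.0864,0],[-0.07,-0.148,-0.0852,0],[-0.074,-0.198,-0.084,0],[-0.078,-0.25,-0.0828,0],[-0.0824,-0.3017,-0.0816,0],[-0.0824,-0.3017,-0.0816,0],[-0.0824,-0.3017,-0.0816,0]])

```text
time_s: 21.75
position: [491.1, -308.0, 219.7]
eef_rot: [0.439, 2.546, -0.091]
ft_force: [0.5, 0.2, -1.9]
gripper_width: 0.27
```

```bash
python3 -c "
from h import *
st(); t=lev(); put(525,-320,60,t); put(525,-320,3,t); put(525,-320,-1,t)"
```

```text
t 21.75 q [ 1.69  0.39 -1.33  2.12  0.71  0.43  1.14] p [ 491.1 -308.   219.7] 
 x [-0.796  0.291 -0.531] y [0.328 0.944 0.026] z [ 0.509 -0.154 -0.847] F [ 0.5  0.2 -1.9] w 0.27
turn -0.43 yaw -19.56 pitch 5.52
put 60 tcp [ 490.8 -308.8  125.9] shift [ 0.0499 -0.0032  0.0794] len 93.8
put 3 tcp [ 490.8 -308.8   68.9] shift [ 0.0802 -0.0047  0.1277] len 150.8
put -1 tcp [ 490.8 -308.8   64.9] shift [ 0.0823 -0.0048  0.1311] len 154.8
```

>>> drive_tool(increments=[[0.017,-0.001,0.027,-0.4],[0.034,-0.002,0.053,-0.4],[0.05,-0.003,0.079,-0.4],[0.062,-0.004,0.099,-0.4],[0.072,-0.0045,0.115,-0.4],[0.0785,-0.0047,0.125,-0.4],[0.081,-0.0048,0.129,-0.4],[0.0823,-0.0048,0.1311,-0.4],[0.0823,-0.0048,0.1311,-0.4],[0.0823,-0.0048,0.1311,-0.4]])

```text
time_s: 23.0
position: [492.3, -310.3, 66.9]
eef_rot: [0.427, 2.545, -0.097]
ft_force: [0.0, 0.8, -0.7]
gripper_width: 0.271
```

```bash
python3 -c "
from h import *
st(); t=lev(); put(525,-320,-2,t)"
```

```text
t 23.0 q [ 1.24  0.55 -0.82  2.26  1.9   0.24  0.  ] p [ 492.3 -310.3   66.9] 
 x [-0.797  0.282 -0.534] y [0.321 0.947 0.019] z [ 0.511 -0.156 -0.845] F [ 0.   0.8 -0.7] w 0.271
turn 0.27 yaw -19.77 pitch 5.68
put -2 tcp [ 490.7 -308.6   63.8] shift [0.0034 0.001  0.0015] len 3.8
```

>>> drive_tool(increments=[[0.001,0,0.0015,0],[0.0022,0,0.0035,0],[0.0022,0,0.0035,0],[0.0022,0,0.0035,0]])

```text
time_s: 23.5
position: [494.8, -310.2, 66.1]
eef_rot: [0.421, 2.54, -0.1]
ft_force: [-15.0, 9.4, 38.5]
gripper_width: 0.272
```

```bash
python3 -c "
from h import *
st(); t=lev(); put(525,-320,0,t)"
```

```text
t 23.5 q [ 1.25  0.56 -0.84  2.26  1.93  0.25 -0.01] p [ 494.8 -310.2   66.1] 
 x [-0.796  0.277 -0.539] y [0.318 0.948 0.017] z [ 0.516 -0.158 -0.842] F [-15.    9.4  38.5] w 0.272
turn 0.53 yaw -19.81 pitch 6.02
put 0 tcp [ 490.4 -308.5   65.7] shift [ 0.0042  0.0002 -0.0023] len 4.8
```

>>> drive_tool(increments=[[-0.0011,0,-0.0017,0],[-0.0013,0,-0.002,0],[-0.0013,0,-0.002,0]])

```text
time_s: 23.88
position: [493.8, -310.4, 66.2]
eef_rot: [0.424, 2.543, -0.098]
ft_force: [-1.5, 3.8, 11.9]
gripper_width: 0.269
```

>>> drive_tool(increments=[[0,0,0,0],[0,0,0,0],[0,0,0,0],[0,0,0,0],[0,0,0,0],[0,0,0,0],[0,0,0,0],[0,0,0,0]], fingers=-1)

```text
time_s: 24.88
position: [492.1, -310.3, 64.5]
eef_rot: [0.428, 2.546, -0.096]
ft_force: [-0.2, -0.4, -0.3]
gripper_width: 1.001
```

```bash
python3 -c "
from h import *
st()
snap('wrist','w6');snap('side','side6')
a=cv2.resize(cv2.imread('pics/side6.png')[120:290,210:380],(400,400),interpolation=3); b=cv2.resize(cv2.imread('pics/w6.png'),(400,300))
o=np.zeros((400,800,3),np.uint8);o[:,:400]=a;o[:300,400:]=b;cv2.imwrite('pics/m6.png',o)
C,P=pts('w6');C=C.astype(int)
k=np.isfinite(P).all(-1)&(abs(P[...,0]-525)<80)&(abs(P[...,1]+320)<90)&(abs(P[...,2]-20)<4)&(C.min(-1)>120)&(C.max(-1)-C.min(-1)<40)
print(cv2.minAreaRect(P[k][:,:2].astype(np.float32)),np.percentile(P[k][:,2],[5,50,95]))
"
```

```text
t 24.88 q [ 1.25  0.56 -0.83  2.26  1.92  0.24 -0.01] p [ 492.1 -310.3   64.5] 
 x [-0.797  0.282 -0.534] y [0.321 0.947 0.02 ] z [ 0.511 -0.156 -0.846] F [-0.2 -0.4 -0.3] w 1.001
((523.5916748046875, -320.70709228515625), (129.85955810546875, 32.10604476928711), 71.8690414428711) [17.10876389 20.11348944 20.83202688]
```

View pics/m6.png

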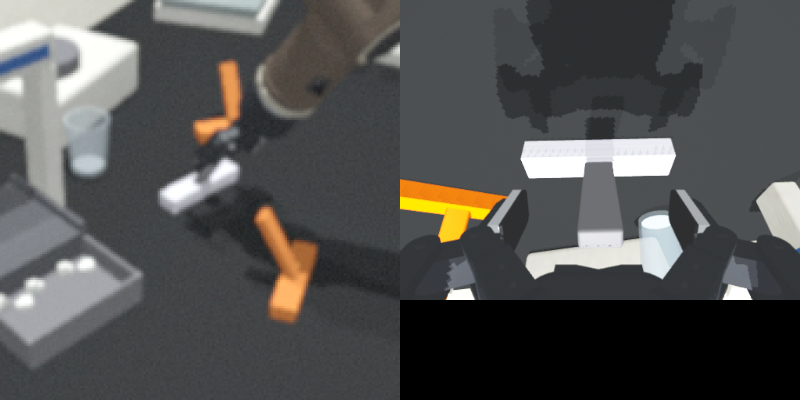

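The scraper stands flat: block top at z≈20, centre (524,-321), and the fingers are open on both sides of the handle. Withdrawing along the handle.

>>> drive_tool(increments=[[0,0,-0.015,0],[0,0,-0.035,0],[0,0,-0.06,0],[0,0,-0.09,0],[0,0,-0.12,0],[0,0,-0.15,0],[0,0,-0.15,0],[0,0,-0.15,0],[0,0,-0.15,0]])

```text
time_s: 26.1
position: [416.2, -286.1, 191.4]
eef_rot: [0.425, 2.545, -0.096]
ft_force: [0.6, -0.7, 0.6]
gripper_width: 0.999
```

```bash
python3 -c "
from h import *
st()
snap('scene','scene7');snap('side','side7')
a=cv2.resize(cv2.imread('pics/side7.png')[90:384,80:384],(400,387),interpolation=3); b=cv2.resize(cv2.imread('pics/scene7.png')[130:330,110:400],(400,276),interpolation=3)
o=np.zeros((400,800,3),np.uint8);o[:387,:400]=a;o[:276,400:]=b;cv2.imwrite('pics/m7.png',o)
"
```

```text
t 26.1 q [ 1.95  0.33 -1.47  2.3   0.62  0.3   1.27] p [ 416.2 -286.1  191.4] 
 x [-0.798  0.28  -0.534] y [0.319 0.947 0.019] z [ 0.512 -0.155 -0.845] F [ 0.6 -0.7  0.6] w 0.999
```

View pics/m7.png

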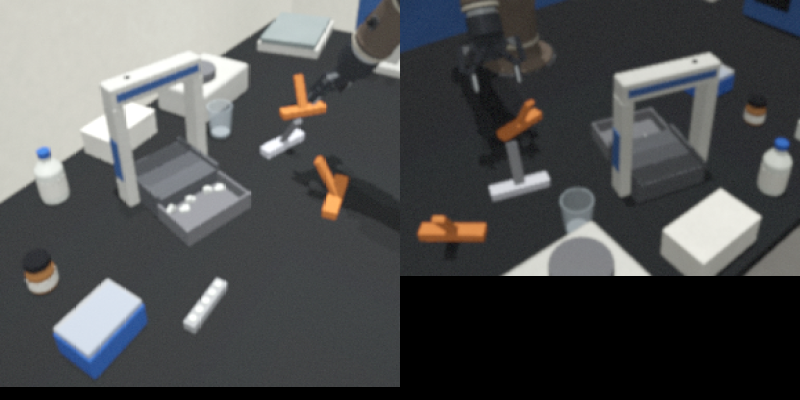

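The scraper stands at (283,143) in the side crop and the gripper is clear. The deck is empty, the chips are in the tray around (190,197), and the other things are where they were. Counting the chips in the tray, then handing in.

```bash
python3 - <<'E'
from h import *
C,P=pts('side7'); T=(P-S0)@SR; C=C.astype(int)
for nm,a,z0 in(('tray',(abs(T[...,0]+126)<49)&(abs(T[...,1])<79),8),('deck',(abs(T[...,0])<74)&(abs(T[...,1])<76),48)):
    k=np.isfinite(T).all(-1)&a&(C.min(-1)>140)&(T[...,2]>z0)&(T[...,2]<z0+40)
    n,l,s,c=cv2.connectedComponentsWithStats(k.astype(np.uint8),connectivity=4)
    print(nm,[(T[l==i].mean(0).round(),s[i,4]) for i in range(1,n) if s[i,4]>3])
C0,P0=pts('side0'); d=np.abs(C-C0.astype(int)).max(-1); 
for n,x,y in(('tipbox',530,330),('jar',705,300),('cartridge',420,190)):
    u,v=pix('side7',[x,y,20])[0].astype(int); print(n,'median pixel change',np.median(d[v-12:v+12,u-12:u+12]))
env.hand_in()
E
```

```text
tray [(array([-114.,   -1.,   17.]), np.int32(900))]
deck []
tipbox median pixel change 2.0
jar median pixel change 3.0
cartridge median pixel change 2.0
the job is handed in; nothing more can be done
```

The job is handed in. I took the silver scraper by its leaning handle, reached under the bridge behind the chips, and wiped all five off the front edge into the tray in one stroke. The scraper then went down on the bench to the right of the station. It finished at about 26 s of the 61 s allowed.

**Last checks:**
- **Deck:** depth and colour show no white left on it.
- **Chips:** I counted five in the tray by eye, in the picture taken right after the wipe. The count by image code failed: at its brightness threshold the tray floor and chips merged into one patch. So the five rests on that view and the empty deck.
- **Scraper:** it stands flat at about (524, -321), with its block top at z ≈ 20 mm, and the gripper is clear of it.
- **Other things:** tip box, jar and cartridge look unchanged in the side view. I checked the beaker and the orange look-alikes only by eye.

**Small deviations:**
- The block was held about 6° pitched and 3.5° skewed to the station during the wipe.
- I pressed it down with about 38 N at the set-down and eased off before opening the fingers.
- The lean came from running the wrist to its joint limit, because the moves offer no direct tilt.

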